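# Vent the port and pull the clogged exhaust silencer

## Robot

A 6-joint arm with a two-finger parallel gripper is mounted at the origin on the work surface. World frame = base frame: x ahead of the robot, y to its left, z up, the work surface at z = 0. Lengths are in m, angles in degrees, forces in N, time in s.
With the tool pointing down it reaches from about 0.4 to 0.825 m from the base axis. Payload 7 kg.
Tool frame: the origin (TCP) lies at the very end of the fingers, on their centre line; the grasp point (between the pads) lies hold_point_z behind it (hold_point_z is the distance from the TCP to the grasp point, in m); z points along the fingers, y is the direction in which the jaws open and shut (so a half turn about z gives the same grasp; the last joint's range is limited). The gripper opens to 88 mm and grips with 3 to 60 N. Pads are 19 mm wide; open, the fingers measure 130 mm over their backs; the gripper's body (78 mm by 193 mm) begins 47 mm behind the grasp point.
Start: joints at [81.767, 20.546, 0.682, 0, -70.136, -16.507], TCP at [0.282, 0.613, 0.227] pointing down, gripper open.
Joint ranges: [-176.03, 176.03], [-82.01, 121.73], [-58.28, 71.71], [-173.87, 95.51], [-174.79, -0.11], [-173.66, 173.66]. Speed limits (degrees/s): [136.94, 136.94, 172.46, 180, 180, 180].

## Interface

Orientations are given as [roll, pitch, yaw] about the fixed x, y, z axes, in that order (R = Rz(yaw) Ry(pitch) Rx(roll)).
In Python, from plant import get_obs, snapshot, close_job, hold_point_z gives the robot as it stands. The module is installed in compiled form; this text tells all that it offers.
- The arm moves only by the tool jog_arm, never from a script. Its argument "commands" is a list of rows, each a list of 4 numbers: the shift along the world's x, y, z in mm, then the turn about the world's z in degrees. In form: [[x, y, z, turn], ...]. A call has exactly 10 rows; each row shifts and turns the commanded pose from where the row before left it; what a row does not reach is not made up. A row lasts 1/12 s, in which the tool goes at most 41.7 mm and 7.16 degrees, less where a joint would pass 70% of its speed; a pose out of reach is approached as far as the arm can. A call is refused whole if a number of a shift passes 41.7 or a number of a turn 7.16, either way. A call with a gripper value outside its range is refused whole. "fingers" is the finger opening in mm, from 0 to 87.6, set as the call begins (left out, the last holds). The fingers move at their own pace and stop on an object; the grip force is fixed at half the most. Time passes only in rows, so rows that do not move let the fingers close, or fill a call up. It gives the time, the measured TCP pose, the force and the opening at its end, in the units of the state.
- get_obs(): the state, without advancing time (a new reading comes with each control period).
- snapshot(name): name is "side" or "top"; returns a dict with "image" (400x640x3 uint8, red, green, blue), "fov_y" (degrees; the focal length in pixels is half the picture's height over the tangent of half this angle, whatever the lens; pixels are square), "cx", "cy" (the principal point, pixels), "rvec" (rotation vector, rad) and "tvec" (3), from world to camera coordinates, as OpenCV has them. Camera axes: x right, y down, z forward; pixel columns grow to the right and rows downward; lengths in m; the calibration is good to about 2 mm. A picture is of the moment at which its call begins. There is no depth.
- close_job(): hands the job in, once; it reports no verdict.
The state is a dict: "clock": time; "joint_pos": joint angles; "qvel": joint speeds; "tau": joint torques, N m; "tool_pos": TCP position; "orientation": TCP orientation; "force": force on the tool from outside, world axes, zero at the start; "moment": the same for the moment, N m; "opening": finger opening in m.
Only numpy, scipy, OpenCV 4.12 (cv2) and the standard library are available. Lean on these libraries where they do the work, as an engineer would, in place of code of your own. Each camera call takes 0.05 s, during which the arm holds its last target.

## Task

The slim brass exhaust silencer in one of the two push-in ports is clogged: first vent its port by tilting the spring-centred lever fully over towards the silencer, hold it there for a good second and let it spring back to the middle. Then press the grey release collar round the silencer in until you feel its stop (no harder), draw the silencer straight out while the collar is still in, never wrenching it against a locked collar, and set it down in the tray, letting go only once it rests on the tray floor. Leave the broad-headed blanking plug in the other port and everything else on the bench where it is.

Things in the scene. Friction and masses are not known exactly. Their poses are not given: they have to be found in the camera images.
- block: Blue exhaust block bolted to the bench, 130 x 360 mm (x, y) and 45 mm high; origin at the centre of its underside, x away from the robot at yaw 0, y to the left, z up. It carries a push-in port at y = +120 mm (left), another at y = -120 mm (right) and the vent lever in the middle.
- vent_lever (a joint): Tilt of the vent lever in rad: 0 upright, positive = towards the block's +y (the left port), negative = towards the right port, stops at -0.5 and +0.5. A spring (0.5 N m/rad, about 3.2 N at the knob when fully over) returns it to 0. The pivot lies along the block's x axis, 62 mm above the bench at the block's centre.
- lever_knob (a point): Centre of the lever's black ball knob, 26 mm in diameter, 78 mm from the pivot (140 mm above the bench when upright), on a 10 mm steel stick.
- silencer_center (a point): Centre of the silencer, a slim straight brass tube 22 mm in diameter, 110 mm long, about 160 g, dark rings near its top (last 6 mm tapered), flat foot; z along its axis to the top. Groove (15 mm in diameter) 20 to 32 mm from the foot. It stands in the left or right port, 22 to 36 mm showing above the collar, with 1.2 mm side play.
- plug_center (a point): Centre of the brass blanking plug in the other port, 100 mm long, with a broad flat head 34 mm in diameter, 10 mm thick, its top only 12 to 26 mm above the collar; stays where it is.
- tray: Dark steel open tray, 170 x 200 mm (x, y), 35 mm high, walls and floor 4 mm thick, heavy; origin at the centre of its underside.
- bowl: Small spun brass bowl, 90 mm in diameter, 60 mm high; origin at its foot. Bystander.
- oil_tin: Green tin, 64 mm in diameter, 120 mm high; origin at its foot. Bystander.
- spanner: Steel spanner, 180 mm long, lying flat beyond the block. Bystander.
- port_a_mouth (a point): Fixed point on the axis of one port (at the left or the right of the block), 80 mm above the port's foot. z points out along the axis, which leans 20 degrees from vertical towards the block's -x; y is the block's y. The port is a steel cylinder 52 mm in diameter, its top 22 mm below this point; above it the release collar: a round grey flange 60 mm in diameter, 8 mm thick, 26 mm bore.
- port_b_mouth (a point): The same for the other port. Collars: the top stands 0 to 14 mm above this point (not measured: feel for it). Each slides in 12 mm from where it stands; spring about 5 N at first, 12 N at the stop, then rigid; it follows the fingers out. It opens hidden jaws: silencer locked below about 9 mm; with the collar deeper it is free once drawn some 3 mm, then the jaws only rub on it.
There are look-alikes about, which are no part of the job. What is shaped like the part that bears silencer_center but white is not meant.

How it is judged (in metres and radians):
On the way, in this order (a step that is already met when the one before it is completed fails the run):
1. the vent lever is held over towards the silencer's port (more than 0.35 rad for 0.7 s) (((y of silencer_center in the frame of block above 0.09 m and value of joint vent_lever above 0.35 rad and height (world z) of silencer_center below 0.14 m) or (y of silencer_center in the frame of block below -0.09 m and value of joint vent_lever below -0.35 rad and height (world z) of silencer_center below 0.14 m))), for 0.7 s.
2. the lever is let back to the middle (within 0.08 rad) (value of joint vent_lever between -0.08 and 0.08 rad), for 0.1 s.
3. the silencer is drawn right out of its port, in the fingers (height (world z) of silencer_center above 0.18 m and contact force between the fingers and silencer above 1 N), for 0.1 s.
4. the silencer touches the tray while still held (contact force between silencer and tray above 0.3 N and contact force between the fingers and silencer above 1 N and height (world z) of silencer_center below 0.08 m), for 0.05 s.
At the end, for the whole second after the job is handed in: The silencer is at rest (under 0.05 m/s) inside the tray, standing or lying, its centre within the tray walls and less than 65 mm above the bench; the lever is centred (within 0.08 rad) (all of step 2 and x of silencer_center in the frame of tray between -0.083 and 0.083 m and y of silencer_center in the frame of tray between -0.098 and 0.098 m and height (world z) of silencer_center below 0.065 m and linear speed of silencer below 0.05 m/s); the robot touches nothing.
It fails at once if the fingers press or pull on a port or its collar with over 50 N (contact force between the fingers and port_a above 50 N or contact force between the fingers and port_b above 50 N).
It fails at once if the silencer is wrenched against its port (over 80 N between them) (contact force between silencer and port_a above 80 N or contact force between silencer and port_b above 80 N).
It fails at once if the blanking plug is shifted by more than 15 mm (distance of plug_center from where it was at the start of the episode above 0.015 m).
It fails at once if bowl, tin or spanner is moved by more than 40 mm (distance of any of bowl, oil_tin, spanner from where it was at the start of the episode above 0.04 m).
It also fails if it takes over 61 s, if anything falls off the work surface, if the arm or the gripper's body presses on something with over 40 N, if the wrist force passes 120 N, or if a joint passes its speed limit or range.

## Working session

There is one attempt and no reset: what is moved stays moved. The work goes in short steps, Python scripts to look and compute and a tool call to move; the robot and the scene stay as the last step left them, time stands still between calls to the robot, and variables do not carry over. Pictures are saved under pics/ and viewed, and the job is handed in when it is done.

Besides the shell and the picture viewer there is one more tool, called after "Emit:" by a JSON object that holds its "fn" and its "kwargs", one argument or row to a line. jog_arm: Moves the arm, as the interface text tells. Its arguments: {"type":"object","properties":{"commands":{"type":"array","items":{"type":"array","items":{"type":"number"}}},"fingers":{"type":"number"}},"required":["commands"]}

```bash
mkdir -p pics; python3 - <<'E'
from plant import get_obs, snapshot, hold_point_z
import cv2,numpy as np,pickle
print(hold_point_z); print(get_obs())
for n in("side","top"):
    s=snapshot(n); pickle.dump(s,open(f"{n}0.pkl","wb")); print(n,s["fov_y"],s["cx"],s["cy"],s["rvec"],s["tvec"])
    cv2.imwrite(f"pics/{n}0.png",s["image"][:,:,::-1])
E
```

```text
0.0188
{'clock': 0.0, 'joint_pos': array([ 8.17671208e+01,  2.05907244e+01,  6.34558980e-01, -2.13678890e-02,
       -7.01351064e+01, -1.65052330e+01]), 'qvel': array([-0.10054924, -0.02156674, -0.06843076, -0.06185729,  0.05705241,
       -0.09543832]), 'tau': array([ 5.00635906e-04, -5.82717168e+01,  2.93061858e+01,  6.99752882e+00,
        6.89646535e-03, -1.58378393e-04]), 'tool_pos': array([0.28229938, 0.61260177, 0.22563274]), 'orientation': array([ 1.79906782e+02, -6.67370623e-03, -2.47453836e+01]), 'force': array([ 0.31928861, -0.0929829 , -0.15069537]), 'moment': array([0.00549595, 0.01593758, 0.00708947]), 'opening': 0.08779246994541863}
side 56.60140796722563 327.9049501706201 200.24650889844432 [ 2.20601083 -0.8418848   0.36979193] [-0.43149678  0.37567875  0.59317364]
top 47.29817473952322 320.2270993629698 199.24253329763658 [ 2.13811324 -2.11403225  0.14871059] [0.052037   0.61930097 1.03676325]
```

View pics/side0.png

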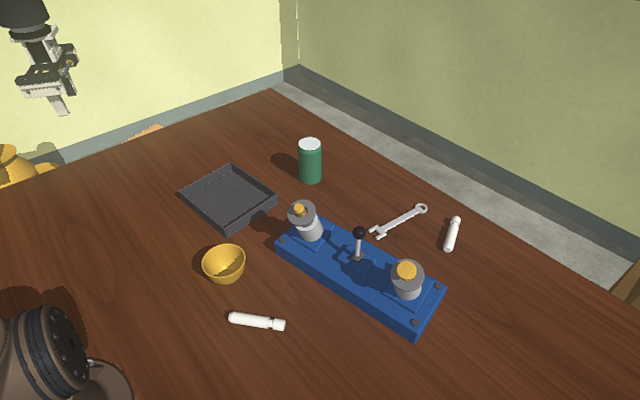

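View pics/top0.png

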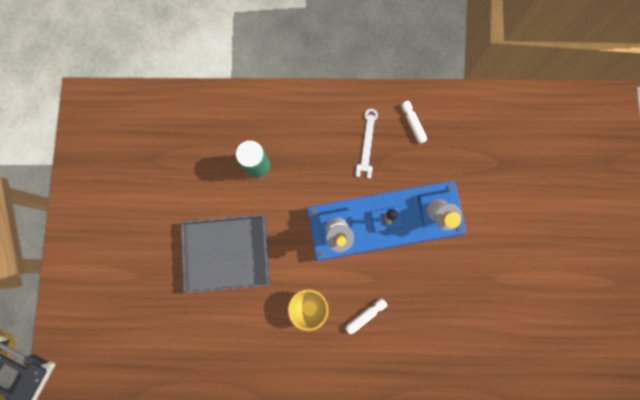

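The silencer candidates are the slim brass top in the left port (top view 341,241; side 299,209), the two white look-alikes lying on the bench (top 414,122 and 366,316), and the broad brass head in the right port (top 452,219), which is the plug. Next I'll confirm with a crop and measure.

```bash
cat > h.py <<'E'
import cv2,numpy as np,pickle
def cam(s):
    f=200/np.tan(np.radians(s["fov_y"]/2)); K=np.array([[f,0,s["cx"]],[0,f,s["cy"]],[0,0,1]])
    R=cv2.Rodrigues(np.array(s["rvec"]))[0]; return K,R,np.array(s["tvec"])
def ray(s,p):
    K,R,t=cam(s); d=R.T@np.linalg.inv(K)@np.array([p[0],p[1],1.]); return -R.T@t,d/np.linalg.norm(d)
def onz(s,p,z):
    o,d=ray(s,p); return o+d*(z-o[2])/d[2]
def tri(s1,p1,s2,p2):
    o1,d1=ray(s1,p1);o2,d2=ray(s2,p2)
    k=np.linalg.lstsq(np.c_[d1,-d2],o2-o1,rcond=None)[0]
    a,b=o1+d1*k[0],o2+d2*k[1]; return (a+b)/2,np.linalg.norm(a-b)
def proj(s,P):
    K,R,t=cam(s); return cv2.projectPoints(np.array(P,float).reshape(-1,3),np.array(s["rvec"]),t,K,None)[0][:,0]
E
python3 - <<'E'
from h import *
S={n:pickle.load(open(n+"0.pkl","rb")) for n in("side","top")}
for n in S:
    im=S[n]["image"]; hsv=cv2.cvtColor(im,cv2.COLOR_RGB2HSV)
    m={"blue":cv2.inRange(hsv,(105,120,40),(125,255,255)),"brass":cv2.inRange(hsv,(18,150,110),(30,255,255)),
       "black":cv2.inRange(hsv,(0,0,0),(180,255,40))}
    for k,v in m.items():
        nn,l,st,c=cv2.connectedComponentsWithStats(v)
        print(n,k,[(st[i].tolist(),c[i].round(1).tolist()) for i in range(1,nn) if st[i][4]>25])
    # block outline
    bm=cv2.morphologyEx(m["blue"],cv2.MORPH_OPEN,np.ones((3,3)))
    cs=np.vstack([c for c in cv2.findContours(bm,0,2)[0] if cv2.contourArea(c)>100])
    print(n,"hull",cv2.approxPolyDP(cv2.convexHull(cs),4,True)[:,0].tolist(),cv2.minAreaRect(cs))
s=S["side"]["image"];t=S["top"]["image"]
a=cv2.resize(s[180:350,260:460],(800,680),interpolation=2)[:600]; 
b=cv2.resize(t[170:270,300:480],(800,444),interpolation=2)
cv2.imwrite("pics/c1.png",cv2.resize(s[185:345,255:455],(750,600),interpolation=2)[:,:,::-1]);cv2.imwrite("pics/c2.png",b[:,:,::-1])
cv2.imwrite("pics/c3.png",cv2.resize(t[200:300,160:340],(800,444),interpolation=2)[:,:,::-1])
E
```

```text
side blue [([274, 215, 173, 129, 8024], [360.9, 277.4])]
side brass [([0, 144, 16, 19, 200], [7.2, 152.4]), ([0, 159, 55, 30, 719], [21.7, 171.8]), ([294, 204, 10, 10, 75], [298.3, 208.0]), ([201, 243, 45, 42, 1413], [223.8, 262.9]), ([397, 261, 19, 20, 287], [406.2, 270.2])]
side black [([26, 306, 17, 19, 86], [33.0, 313.3]), ([48, 307, 41, 77, 1304], [69.0, 344.4]), ([52, 388, 28, 10, 66], [66.5, 393.0])]
side hull [[275, 241], [291, 227], [322, 217], [446, 288], [412, 342], [276, 253]] ((358.00787353515625, 270.5325927734375), (172.45773315429688, 66.03453063964844), 31.429563522338867)
top blue [([308, 182, 157, 78, 6043], [384.0, 219.2])]
top brass [([444, 213, 14, 13, 148], [450.6, 219.0]), ([336, 235, 8, 9, 54], [339.9, 239.6]), ([288, 290, 41, 41, 1298], [307.6, 309.7]), ([3, 333, 11, 15, 56], [9.6, 339.9])]
top black []
top hull [[455, 188], [462, 233], [316, 256], [310, 220], [315, 206], [441, 183]] ((385.7959899902344, 220.1280059814453), (53.48674392700195, 150.35321044921875), 79.69515228271484)
```

View pics/c1.png

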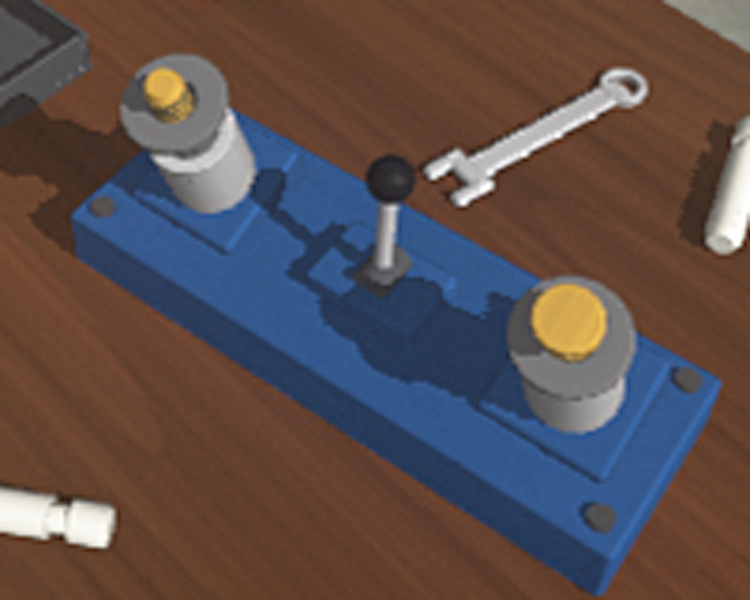

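View pics/c2.png

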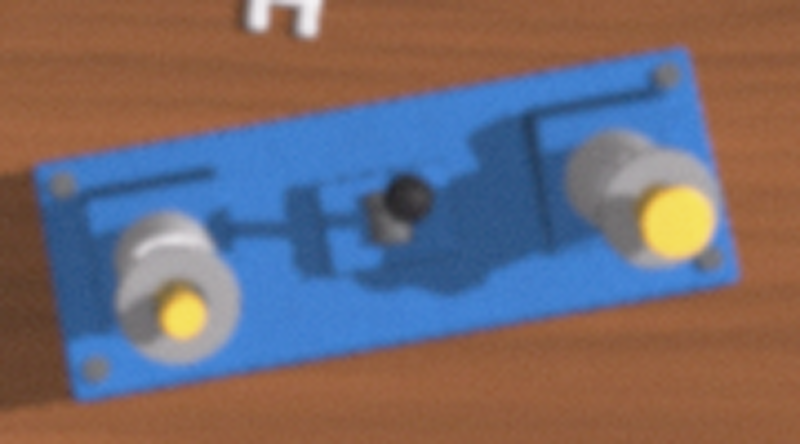

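View pics/c3.png

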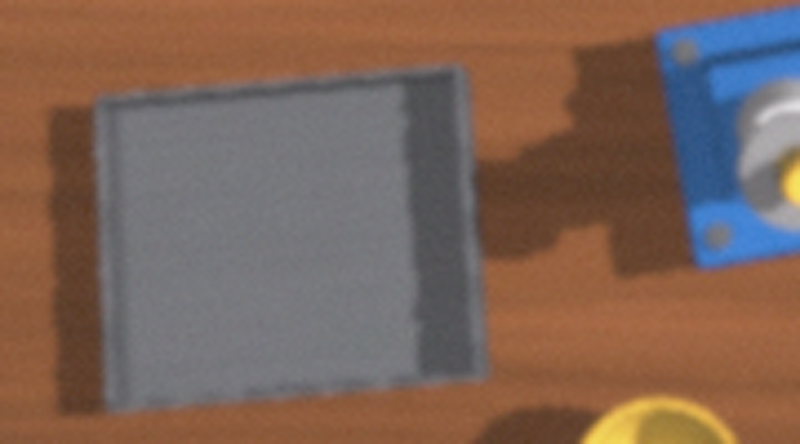

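The crops show the slim brass top with its dark ring in the left port (side 299,208; top 340,240). The broad head is in the right port, so the left one is the silencer.

```bash
python3 - <<'E'
from h import *
S={n:pickle.load(open(n+"0.pkl","rb")) for n in("side","top")}
T,D=S["top"],S["side"]
np.set_printoptions(precision=4,suppress=True)
C=np.array([onz(T,p,.045) for p in [(308.6,207.1),(454.8,180.8),(466.5,233.7),(317.6,260.5)]])
print(C,[np.linalg.norm(C[i]-C[(i+1)%4]) for i in range(4)])
bc=C.mean(0); v=(C[0]-C[1])+(C[3]-C[2]); yaw=np.arctan2(-v[0],v[1]); print("block",bc,np.degrees(yaw))
u=lambda p:(255+p[0]/3.75,185+p[1]/3.75)
C2=[onz(D,u(p),.045) for p in [(720,383),(605,552),(75,217)]]; print("side corners",C2,) 
tc=np.array([onz(T,p,.035) for p in [(181.8,222.1),(264.6,215.1),(269.8,285.1),(184.1,292.7)]])
print("tray",tc,tc.mean(0),[np.linalg.norm(tc[i]-tc[(i+1)%4]) for i in range(4)])
w=lambda p:(300+p[0]/4.444,170+p[1]/4.444)
k=tri(T,w((408,199)),D,u((391,180))); print("knob",k)
s=tri(T,(340.3,240.2),D,(298.3,207.5)); print("sil top",s)
p=tri(T,(452,219.3),D,(406.5,270.2)); print("plug head",p)
c1=tri(T,w((178,303)),D,u((174,103)));c2=tri(T,w((663,208)),D,u((571,330)));print("collars",c1,c2)
R=np.array([[np.cos(yaw),-np.sin(yaw),0],[np.sin(yaw),np.cos(yaw),0],[0,0,1]])
b0=np.array([bc[0],bc[1],0])
for n,q in("knob",k),("sil",s),("plug",p),("c1",c1),("c2",c2): print(n,"in block",R.T@(q[0]-b0))
b=[tri(T,(307.6,309.7),D,(223.8,262.9))[0]]; print("bowl",b)
print("tin",onz(T,(251,154),.12))
E
```

```text
[[ 0.6004  0.0867  0.045 ]
 [ 0.6675 -0.2627  0.045 ]
 [ 0.5409 -0.2856  0.045 ]
 [ 0.4741  0.0634  0.045 ]] [np.float64(0.35577862909664176), np.float64(0.12866266446330984), np.float64(0.35539194113023304), np.float64(0.12839367499474627)]
block [ 0.5707 -0.0995  0.045 ] 10.853991096035779
side corners [array([ 0.6653, -0.2626,  0.045 ]), array([ 0.543 , -0.2816,  0.045 ]), array([0.4754, 0.06  , 0.045 ])]
tray [[0.5622 0.3929 0.035 ]
 [0.5813 0.193  0.035 ]
 [0.4157 0.1753 0.035 ]
 [0.3953 0.377  0.035 ]] [0.4886 0.2846 0.035 ] [np.float64(0.2008042153989075), np.float64(0.16657997667095376), np.float64(0.20273122010949002), np.float64(0.1676440315610106)]
knob (array([ 0.5717, -0.0987,  0.1401]), np.float64(0.0006504288623370747))
sil top (array([0.5128, 0.0135, 0.1658]), np.float64(0.001391405969439379))
plug head (array([ 0.5606, -0.2228,  0.1576]), np.float64(0.000663757979479804))
collars (array([0.5189, 0.0133, 0.1476]), np.float64(0.00029466369653228684)) (array([ 0.5681, -0.2215,  0.141 ]), np.float64(0.0003920664290422432))
knob in block [0.0011 0.0006 0.1401]
sil in block [-0.0357  0.1219  0.1658]
plug in block [-0.0332 -0.1192  0.1576]
c1 in block [-0.0297  0.1206  0.1476]
c2 in block [-0.0256 -0.1193  0.141 ]
bowl [array([0.3615, 0.0848, 0.0481])]
tin [0.7101 0.2162 0.12  ]
```

Emit:
{"fn": "jog_arm", "kwargs": {
  "commands": [
    [12, -36, 0, -2.7],
    [14, -36, 0, -2.7],
    [14, -36, 0, -2.7],
    [14, -36, 0, -2.7],
    [14, -36, 0, -2.7],
    [14, -36, 0, -2.7],
    [14, -36, 0, -2.7],
    [14, -36, 0, -2.7],
    [14, -36, 0, -2.7],
    [14, -36, 0, -2.7]
  ],
  "fingers": 0
}}

```text
clock: 0.93
tool_pos: [0.4205, 0.2511, 0.2265]
orientation: [180.0, 0.0, -51.9]
force: [1.6, -0.1, 0.4]
opening: 0.0269
```

Emit:
{"fn": "jog_arm", "kwargs": {
  "commands": [
    [14, -36, 0, -2.7],
    [14, -36, 0, -2.7],
    [14, -36, 0, -2.7],
    [14, -36, 0, -2.7],
    [14, -36, 0, -2.7],
    [14, -36, 0, -2.7],
    [14, -36, 0, -2.7],
    [14, -36, 0, -2.7],
    [14, -36, 0, -2.7],
    [14, -36, 0, -2.7]
  ]
}}

```text
clock: 1.77
tool_pos: [0.5606, -0.109, 0.2263]
orientation: [180.0, 0.0, -78.9]
force: [0.4, 0.7, 0.6]
opening: 0.0003
```

Emit:
{"fn": "jog_arm", "kwargs": {
  "commands": [
    [9, -18, 0, -0.2],
    [9, -17, 0, 0],
    [0, 0, 0, 0],
    [0, 0, -20, 0],
    [0, 0, -20, 0],
    [0, 0, -20, 0],
    [0, 0, -20, 0],
    [0, 0, -15, 0],
    [0, 0, -9, 0],
    [0, 0, 0, 0]
  ]
}}

```text
clock: 2.6
tool_pos: [0.577, -0.1416, 0.1204]
orientation: [179.8, 0.1, -78.9]
force: [-0.1, 0.2, 0.2]
opening: 0.0004
```

```bash
cat > snap.py <<'E'
import sys
from h import *
from plant import snapshot,get_obs
tag=sys.argv[1]
for n in("side","top"):
    s=snapshot(n); pickle.dump(s,open(f"{n}_{tag}.pkl","wb")); im=s["image"]
    c=im[150:350,240:470] if n=="side" else im[150:290,290:490]
    k=800/c.shape[1]; k=min(k,600/c.shape[0]) 
    cv2.imwrite(f"pics/{n}_{tag}.png",cv2.resize(c,None,fx=k,fy=k,interpolation=2)[:,:,::-1]); print(n,k)
o=get_obs(); print(o["clock"],o["tool_pos"].round(4),o["force"].round(1),o["opening"])
E
python3 snap.py a
```

```text
side 3.0
top 4.0
2.7 [ 0.5787 -0.1418  0.1229] [ 0.1 -0.2  0.9] 4.123719306586555e-05
```

View pics/side_a.png

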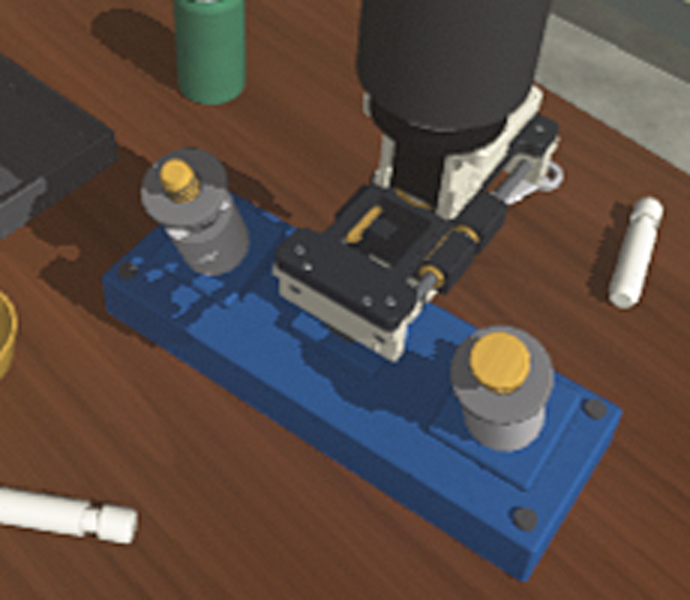

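Emit:
{"fn": "jog_arm", "kwargs": {
  "commands": [
    [-1.3, 7, 0, 0],
    [-1.3, 7, 0, 0],
    [-1.3, 7, 0, 0],
    [-1.3, 7, 0, 0],
    [-1.3, 7, 0, 0],
    [-1.3, 7, -1, 0],
    [-1.3, 7, -1, 0],
    [-1.3, 7, 0, 0],
    [0, 0, 0, 0],
    [0, 0, 0, 0]
  ]
}}

```text
clock: 3.53
tool_pos: [0.5679, -0.0857, 0.1204]
orientation: [180.0, -0.0, -78.9]
force: [1.6, -3.2, -0.0]
opening: 0.0004
```

```bash
python3 snap.py b
```

```text
side 3.0
top 4.0
3.6333 [ 0.568  -0.0859  0.1204] [ 0.4 -3.4 -0.4] 0.0004275419967662382
```

View pics/side_b.png

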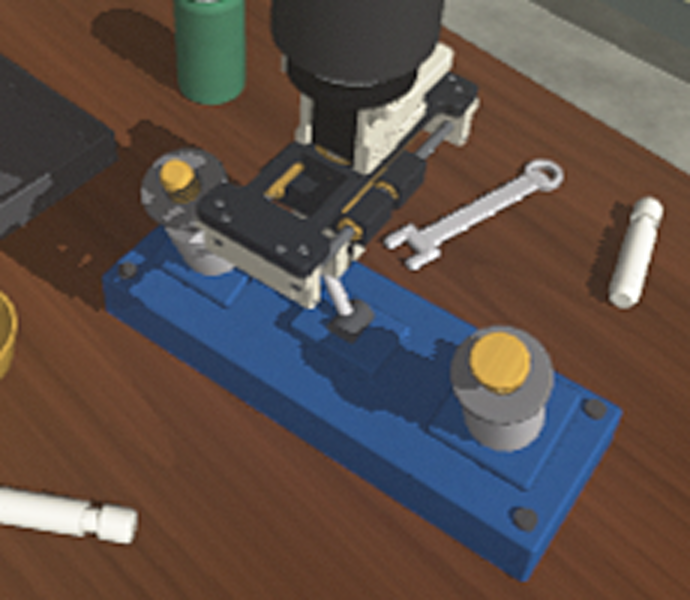

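View pics/top_b.png

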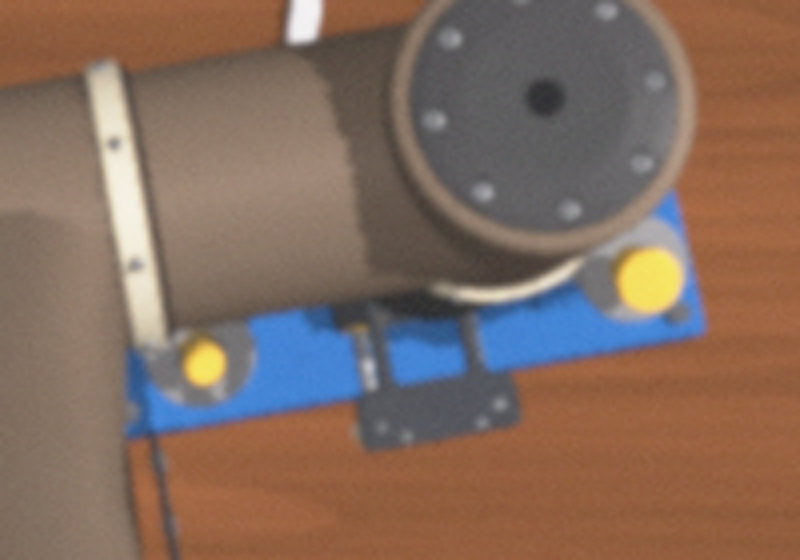

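Emit:
{"fn": "jog_arm", "kwargs": {
  "commands": [
    [-0.4, 2, 0, 0],
    [0, 0, 0, 0],
    [0, 0, 0, 0],
    [0, 0, 0, 0],
    [0, 0, 0, 0],
    [0, 0, 0, 0],
    [0, 0, 0, 0],
    [0, 0, 0, 0],
    [0, 0, 0, 0],
    [0, 0, 0, 0]
  ]
}}

```text
clock: 4.47
tool_pos: [0.5677, -0.085, 0.1204]
orientation: [180.0, -0.1, -79.0]
force: [3.1, -8.0, -2.1]
opening: 0.0002
```

Emit:
{"fn": "jog_arm", "kwargs": {
  "commands": [
    [0, 0, 0, 0],
    [0, 0, 0, 0],
    [0, 0, 0, 0],
    [0, 0, 0, 0],
    [0, 0, 0, 0],
    [0, 0, 0, 0],
    [0, 0, 0, 0],
    [0, 0, 0, 0],
    [0, 0, 0, 0],
    [0, 0, 0, 0]
  ]
}}

```text
clock: 5.3
tool_pos: [0.5677, -0.085, 0.1204]
orientation: [180.0, -0.1, -79.0]
force: [2.7, -8.3, -1.7]
opening: 0.0004
```

Emit:
{"fn": "jog_arm", "kwargs": {
  "commands": [
    [1.3, -7, 0, 0],
    [1.3, -7, 0, 0],
    [1.3, -7, 0, 0],
    [1.3, -7, 0, 0],
    [1.3, -7, 0, 0],
    [1.3, -7, 0, 0],
    [1.3, -7, 0, 0],
    [1.3, -7, 0, 0],
    [0, 0, 0, 0],
    [0, 0, 0, 0]
  ]
}}

```text
clock: 6.13
tool_pos: [0.578, -0.1404, 0.1204]
orientation: [180.0, 0.0, -79.0]
force: [-0.0, 0.1, 0.2]
opening: 0.0002
```

Emit:
{"fn": "jog_arm", "kwargs": {
  "commands": [
    [0, 0, 20, 0],
    [0, 0, 20, 0],
    [0, 0, 20, 0],
    [0, 0, 20, 0],
    [0, 0, 20, 0],
    [0, 0, 10, 6],
    [0, 0, 0, 7],
    [0, 0, 0, 7],
    [0, 0, 0, 7],
    [0, 0, 0, 7]
  ],
  "fingers": 44
}}

```text
clock: 6.97
tool_pos: [0.578, -0.1395, 0.2307]
orientation: [-180.0, 0.0, -44.6]
force: [1.0, -1.5, -1.2]
opening: 0.0437
```

Emit:
{"fn": "jog_arm", "kwargs": {
  "commands": [
    [-6.9, 15.1, 0, 5.5],
    [-6.9, 15.1, 0, 5.5],
    [-6.9, 15.1, 0, 5.5],
    [-6.9, 15.1, 0, 5.5],
    [-6.9, 15.1, 0, 5.5],
    [-6.9, 15.1, 0, 5.5],
    [-6.9, 15.1, 0, 5.5],
    [-6.9, 15.1, 0, 5.5],
    [-6.9, 15.1, 0, 5.5],
    [-6.9, 15.1, 0, 5.5]
  ],
  "fingers": 34
}}

```text
clock: 7.8
tool_pos: [0.5085, 0.012, 0.2306]
orientation: [-180.0, -0.0, 10.4]
force: [-0.2, -0.3, -0.0]
opening: 0.0339
```

Emit:
{"fn": "jog_arm", "kwargs": {
  "commands": [
    [0, 0, 0, 0.5],
    [0, 0, 0, 0],
    [0, 0, -8, 0],
    [0, 0, -8, 0],
    [0, 0, -8, 0],
    [0, 0, -6, 0],
    [0, 0, -5, 0],
    [0, 0, -5, 0],
    [0, 0, 0, 0],
    [0, 0, 0, 0]
  ]
}}

```text
clock: 8.63
tool_pos: [0.509, 0.0109, 0.1903]
orientation: [180.0, 0.0, 10.5]
force: [-0.4, -0.3, 1.1]
opening: 0.0338
```

```bash
python3 snap.py c
```

```text
side 3.0
top 4.0
8.7333 [0.5094 0.011  0.1909] [-0.8 -0.7  1. ] 0.033808771217145296
```

View pics/side_c.png

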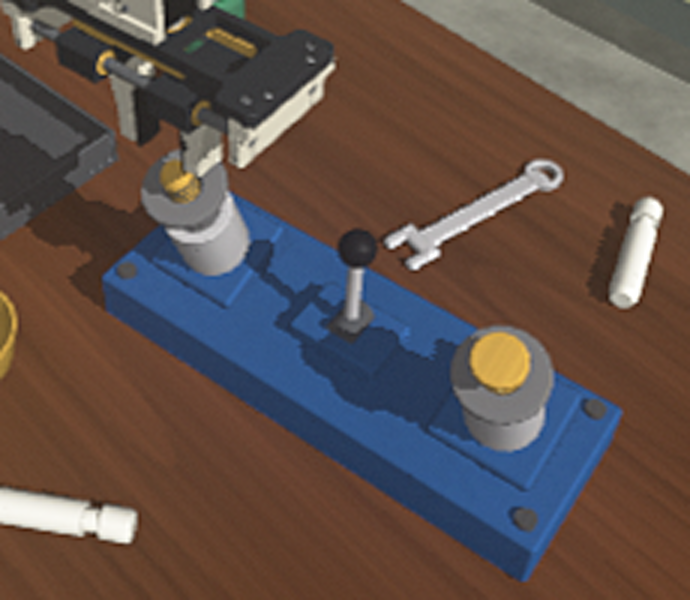

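View pics/top_c.png

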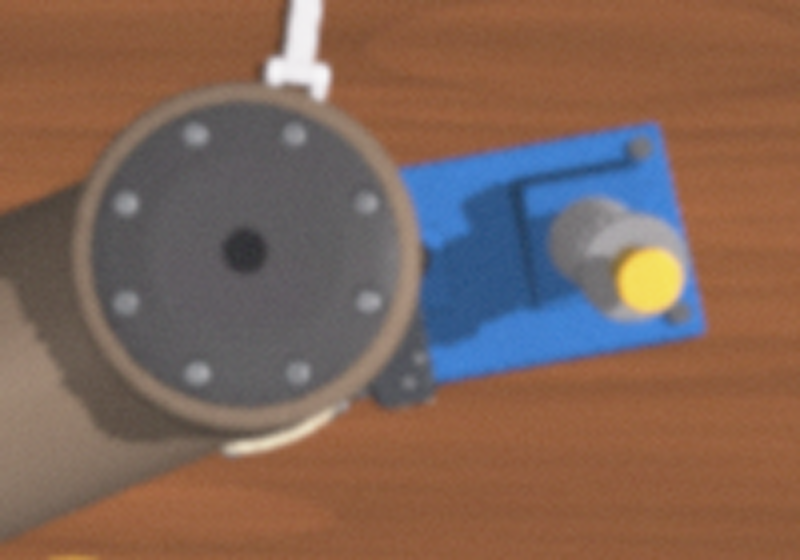

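```bash
python3 - <<'E'
from h import *
D=pickle.load(open("side_c.pkl","rb"))
c=np.array([.5092,.0112,.1905]); ey=np.array([-.185,.983,0]); ex=np.array([.983,.185,0])
P=[c]+[c+s*y*ey+x*ex for s in(1,-1) for y in(.017,.038) for x in(-.0095,.0095)]
q=proj(D,P); print(((q-[240,150])*3).round(0))
im=D["image"][150:250,260:360]; im=cv2.resize(im,(600,600),interpolation=2)
for a in q: cv2.circle(im,tuple(int(v) for v in (a-[260,150])*6),4,(255,0,0),1)
cv2.imwrite("pics/c4.png",im[:,:,::-1])
E
```

```text
[[172. 149.]
 [142. 146.]
 [162. 131.]
 [118. 133.]
 [138. 117.]
 [183. 169.]
 [202. 153.]
 [208. 183.]
 [227. 167.]]
```

View pics/c4.png

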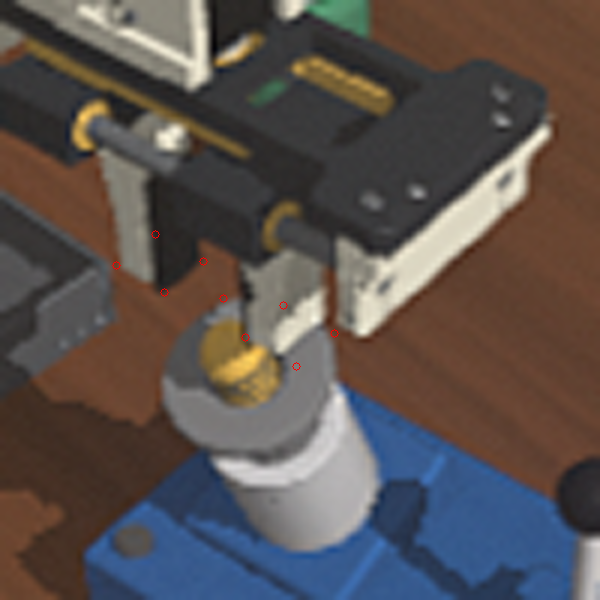

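Emit:
{"fn": "jog_arm", "kwargs": {
  "commands": [
    [0, 0, -4, 0.2],
    [0, 0, -4, 0],
    [0, 0, -4, 0],
    [0, 0, -4, 0],
    [0, 0, -4, 0],
    [0, 0, -4, 0],
    [0, 0, -4, 0],
    [0, 0, -2, 0],
    [0, 0, 0, 0],
    [0, 0, 0, 0]
  ]
}}

```text
clock: 9.57
tool_pos: [0.5091, 0.011, 0.1605]
orientation: [180.0, 0.0, 10.8]
force: [0.5, -1.1, 0.2]
opening: 0.0339
```

Emit:
{"fn": "jog_arm", "kwargs": {
  "commands": [
    [0.34, 0.06, -0.94, 0],
    [0.34, 0.06, -0.94, 0],
    [0.34, 0.06, -0.94, 0],
    [0.34, 0.06, -0.94, 0],
    [0.34, 0.06, -0.94, 0],
    [0.34, 0.06, -0.94, 0],
    [0.34, 0.06, -0.94, 0],
    [0.34, 0.06, -0.94, 0],
    [0, 0, 0, 0],
    [0, 0, 0, 0]
  ]
}}

```text
clock: 10.4
tool_pos: [0.5118, 0.0115, 0.1529]
orientation: [180.0, 0.0, 10.8]
force: [0.4, 0.5, 0.4]
opening: 0.0342
```

Emit:
{"fn": "jog_arm", "kwargs": {
  "commands": [
    [0.34, 0.06, -0.94, 0],
    [0.34, 0.06, -0.94, 0],
    [0.34, 0.06, -0.94, 0],
    [0.34, 0.06, -0.94, 0],
    [0.34, 0.06, -0.94, 0],
    [0, 0, 0, 0],
    [0, 0, 0, 0],
    [0, 0, 0, 0],
    [0, 0, 0, 0],
    [0, 0, 0, 0]
  ]
}}

```text
clock: 11.23
tool_pos: [0.5136, 0.0118, 0.1487]
orientation: [180.0, -0.0, 10.8]
force: [-1.4, 0.2, 5.6]
opening: 0.0338
```

Emit:
{"fn": "jog_arm", "kwargs": {
  "commands": [
    [0.34, 0.06, -0.94, 0],
    [0.34, 0.06, -0.94, 0],
    [0.34, 0.06, -0.94, 0],
    [0.34, 0.06, -0.94, 0],
    [0.34, 0.06, -0.94, 0],
    [0.34, 0.06, -0.94, 0],
    [0.34, 0.06, -0.94, 0],
    [0.34, 0.06, -0.94, 0],
    [0.34, 0.06, -0.94, 0],
    [0, 0, 0, 0]
  ]
}}

```text
clock: 12.07
tool_pos: [0.5166, 0.0123, 0.1405]
orientation: [180.0, -0.0, 10.8]
force: [-4.8, 0.4, 10.9]
opening: 0.0342
```

Emit:
{"fn": "jog_arm", "kwargs": {
  "commands": [
    [0.34, 0.06, -0.94, 0],
    [0.34, 0.06, -0.94, 0],
    [0, 0, 0, 0],
    [0, 0, 0, 0],
    [0, 0, 0, 0],
    [0, 0, 0, 0],
    [0, 0, 0, 0],
    [0, 0, 0, 0],
    [0, 0, 0, 0],
    [0, 0, 0, 0]
  ]
}}

```text
clock: 12.9
tool_pos: [0.517, 0.0123, 0.1394]
orientation: [180.0, -0.0, 10.8]
force: [-8.5, 1.0, 16.2]
opening: 0.0339
```

Emit:
{"fn": "jog_arm", "kwargs": {
  "commands": [
    [0, 0, 0, 0],
    [0, 0, 0, 0],
    [0, 0, 0, 0],
    [0, 0, 0, 0],
    [0, 0, 0, 0],
    [0, 0, 0, 0],
    [0, 0, 0, 0],
    [0, 0, 0, 0],
    [0, 0, 0, 0],
    [0, 0, 0, 0]
  ],
  "fingers": 0
}}

```text
clock: 13.73
tool_pos: [0.5175, 0.012, 0.1394]
orientation: [179.9, -0.0, 10.8]
force: [-5.6, -2.1, 15.0]
opening: 0.0212
```

Emit:
{"fn": "jog_arm", "kwargs": {
  "commands": [
    [-0.34, -0.06, 0.94, 0],
    [-0.34, -0.06, 0.94, 0],
    [-0.34, -0.06, 0.94, 0],
    [-0.34, -0.06, 0.94, 0],
    [-0.34, -0.06, 0.94, 0],
    [0, 0, 0, 0],
    [0, 0, 0, 0],
    [0, 0, 0, 0],
    [0, 0, 0, 0],
    [0, 0, 0, 0]
  ]
}}

```text
clock: 14.57
tool_pos: [0.516, 0.0117, 0.1435]
orientation: [180.0, -0.0, 10.8]
force: [-2.1, -2.3, 7.6]
opening: 0.021
```

Emit:
{"fn": "jog_arm", "kwargs": {
  "commands": [
    [-0.34, -0.06, 0.94, 0],
    [-0.34, -0.06, 0.94, 0],
    [-0.34, -0.06, 0.94, 0],
    [-0.34, -0.06, 0.94, 0],
    [-0.34, -0.06, 0.94, 0],
    [0, 0, 0, 0],
    [0, 0, 0, 0],
    [0, 0, 0, 0],
    [0, 0, 0, 0],
    [0, 0, 0, 0]
  ]
}}

```text
clock: 15.4
tool_pos: [0.5141, 0.0119, 0.1476]
orientation: [180.0, -0.0, 10.8]
force: [-0.8, -1.5, 5.0]
opening: 0.0212
```

Emit:
{"fn": "jog_arm", "kwargs": {
  "commands": [
    [-0.68, -0.12, 1.88, 0],
    [-0.68, -0.12, 1.88, 0],
    [-0.68, -0.12, 1.88, 0],
    [-0.68, -0.12, 1.88, 0],
    [-0.68, -0.12, 1.88, 0],
    [0, 0, 0, 0],
    [0, 0, 0, 0],
    [0, 0, 0, 0],
    [0, 0, 0, 0],
    [0, 0, 0, 0]
  ]
}}

```text
clock: 16.23
tool_pos: [0.5104, 0.0114, 0.1565]
orientation: [-180.0, 0.0, 10.8]
force: [3.8, -0.8, -6.6]
opening: 0.0213
```

```bash
python3 snap.py d
```

```text
side 3.0
top 4.0
16.3333 [0.5104 0.0114 0.1565] [ 4.2  0.7 -7.2] 0.02112263092634513
```

View pics/side_d.png

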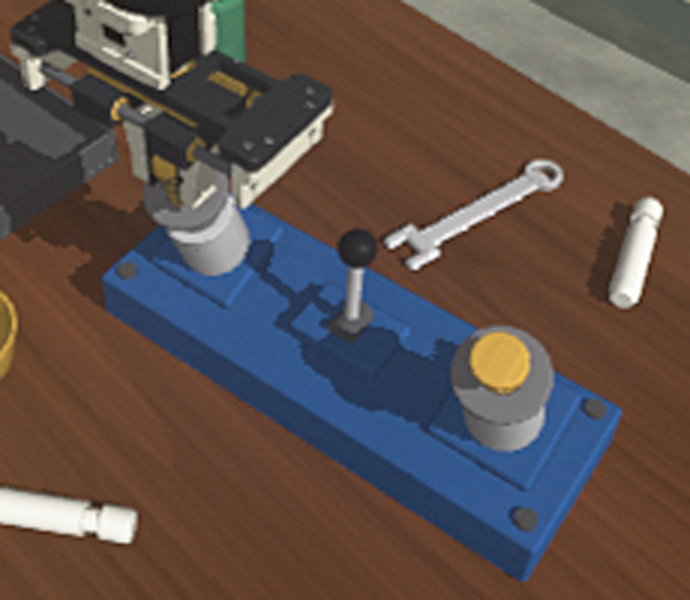

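Emit:
{"fn": "jog_arm", "kwargs": {
  "commands": [
    [-0.34, -0.06, 0.94, 0],
    [-0.34, -0.06, 0.94, 0],
    [-0.34, -0.06, 0.94, 0],
    [-0.34, -0.06, 0.94, 0],
    [-0.34, -0.06, 0.94, 0],
    [0, 0, 0, 0],
    [0, 0, 0, 0],
    [0, 0, 0, 0],
    [0, 0, 0, 0],
    [0, 0, 0, 0]
  ]
}}

```text
clock: 17.17
tool_pos: [0.5087, 0.0109, 0.1617]
orientation: [180.0, -0.0, 10.8]
force: [0.7, 1.3, -0.4]
opening: 0.0213
```

Emit:
{"fn": "jog_arm", "kwargs": {
  "commands": [
    [-0.68, -0.12, 1.88, 0],
    [-0.68, -0.12, 1.88, 0],
    [-0.68, -0.12, 1.88, 0],
    [-0.68, -0.12, 1.88, 0],
    [-0.68, -0.12, 1.88, 0],
    [-0.68, -0.12, 1.88, 0],
    [-0.68, -0.12, 1.88, 0],
    [-0.68, -0.12, 1.88, 0],
    [-0.68, -0.12, 1.88, 0],
    [-0.68, -0.12, 1.88, 0]
  ]
}}

```text
clock: 18.0
tool_pos: [0.5019, 0.0097, 0.1805]
orientation: [180.0, 0.0, 10.8]
force: [0.8, -0.8, -1.1]
opening: 0.0212
```

```bash
python3 snap.py e
```

```text
side 3.0
top 4.0
18.1 [0.5019 0.0097 0.1807] [ 0.2 -0.2 -0.9] 0.02101180849236289
```

View pics/side_e.png

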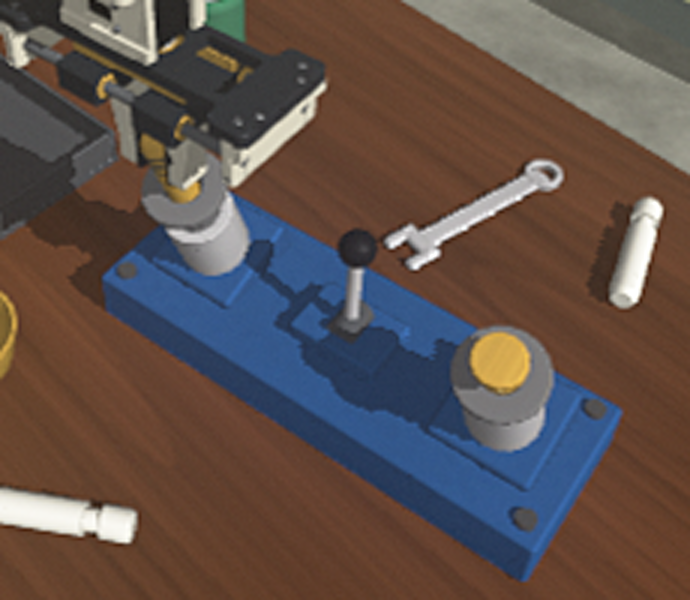

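Emit:
{"fn": "jog_arm", "kwargs": {
  "commands": [
    [-1.02, -0.18, 2.82, 0],
    [-1.02, -0.18, 2.82, 0],
    [-1.02, -0.18, 2.82, 0],
    [-1.02, -0.18, 2.82, 0],
    [-1.02, -0.18, 2.82, 0],
    [-1.02, -0.18, 2.82, 0],
    [-1.02, -0.18, 2.82, 0],
    [-1.02, -0.18, 2.82, 0],
    [-1.02, -0.18, 2.82, 0],
    [-1.02, -0.18, 2.82, 0]
  ]
}}

```text
clock: 18.93
tool_pos: [0.4916, 0.0079, 0.2088]
orientation: [-180.0, -0.0, 10.8]
force: [0.4, 0.7, -1.0]
opening: 0.0212
```

Emit:
{"fn": "jog_arm", "kwargs": {
  "commands": [
    [-1.02, -0.18, 2.82, 0],
    [-1.02, -0.18, 2.82, 0],
    [-1.02, -0.18, 2.82, 0],
    [-1.02, -0.18, 2.82, 0],
    [-1.02, -0.18, 2.82, 0],
    [-1.02, -0.18, 2.82, 0],
    [-1.02, -0.18, 2.82, 0],
    [-1.02, -0.18, 2.82, 0],
    [-1.02, -0.18, 2.82, 0],
    [-1.02, -0.18, 2.82, 0]
  ]
}}

```text
clock: 19.77
tool_pos: [0.4815, 0.0062, 0.237]
orientation: [-180.0, -0.0, 10.8]
force: [-0.2, 0.3, -1.5]
opening: 0.0214
```

Emit:
{"fn": "jog_arm", "kwargs": {
  "commands": [
    [-0.7, -0.1, 4, 0],
    [-0.7, -0.1, 4, 0],
    [-0.7, -0.1, 4, 0],
    [-0.7, -0.1, 4, 0],
    [-0.7, -0.1, 4, 0],
    [-0.7, -0.1, 4, 0],
    [0, 0, 0, 0],
    [0, 0, 0, 0],
    [0, 0, 0, 0],
    [0, 0, 0, 0]
  ]
}}

```text
clock: 20.6
tool_pos: [0.4772, 0.0055, 0.2605]
orientation: [180.0, 0.0, 10.8]
force: [-0.1, 0.8, -1.7]
opening: 0.0212
```

```bash
python3 snap.py f
```

```text
side 3.0
top 4.0
20.7 [0.4773 0.0055 0.2605] [ 0.4 -0.  -1. ] 0.021286066127013722
```

View pics/side_f.png

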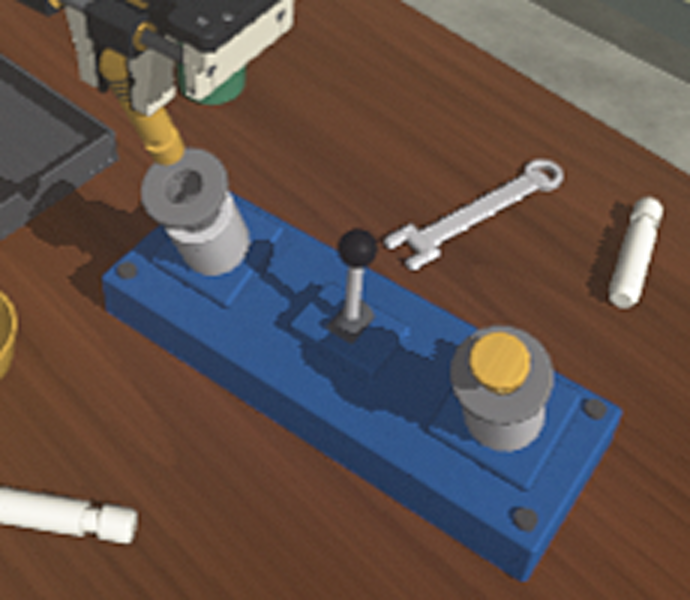

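Emit:
{"fn": "jog_arm", "kwargs": {
  "commands": [
    [3, 14, 0, -0.5],
    [3, 28, 0, -0.5],
    [3, 30, 0, -0.5],
    [3, 30, 0, -0.5],
    [3, 30, 0, -0.5],
    [3, 30, 0, -0.5],
    [3, 30, 0, -0.5],
    [3, 30, 0, -0.5],
    [3, 30, 0, -0.5],
    [3, 30, 0, -0.5]
  ]
}}

```text
clock: 21.53
tool_pos: [0.5072, 0.2891, 0.2604]
orientation: [180.0, 0.0, 5.7]
force: [0.5, -1.1, -1.4]
opening: 0.0215
```

Emit:
{"fn": "jog_arm", "kwargs": {
  "commands": [
    [0, 0, 0, 0],
    [0, 0, -10, 0],
    [0, 0, -15, 0],
    [0, 0, -15, 0],
    [0, 0, -15, 0],
    [0, 0, -15, 0],
    [0, 0, -15, 0],
    [0, 0, -15, 0],
    [0, 0, -15, 0],
    [0, 0, -10, 0]
  ]
}}

```text
clock: 22.37
tool_pos: [0.5065, 0.286, 0.1336]
orientation: [179.9, 0.1, 5.7]
force: [0.1, -0.2, -1.7]
opening: 0.0215
```

```bash
sed -i 's/150:350,240:470\]/110:290,120:350]/; s/150:290,290:490\]/150:330,150:350]/' snap.py; python3 snap.py g
```

```text
side 3.3333333333333335
top 3.3333333333333335
22.4667 [0.5063 0.2859 0.1335] [-0.7 -0.6 -1.2] 0.021345194552428743
```

View pics/side_g.png

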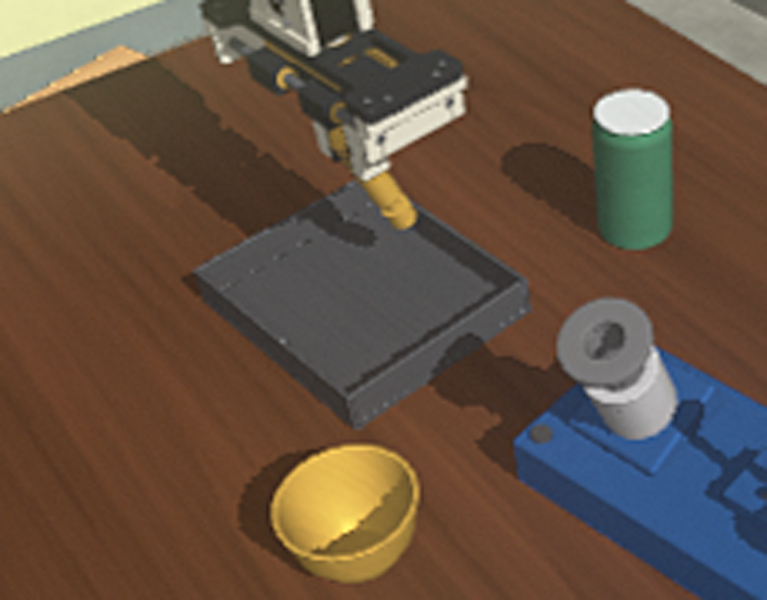

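```bash
python3 - <<'E'
from h import *
D=pickle.load(open("side_g.pkl","rb"))
o,d=ray(D,(120+407/3.333,110+220/3.333))
k=(.290-o[1])/d[1]; print(o+d*k)
E
```

```text
[0.53882181 0.29       0.05954698]
```

Emit:
{"fn": "jog_arm", "kwargs": {
  "commands": [
    [0, 0, -8, 0],
    [0, 0, -8, 0],
    [0, 0, -8, 0],
    [0, 0, -8, 0],
    [0, 0, -8, 0],
    [0, 0, -5, 0],
    [0, 0, -2, 0],
    [0, 0, 0, 0],
    [0, 0, 0, 0],
    [0, 0, 0, 0]
  ]
}}

```text
clock: 23.3
tool_pos: [0.5076, 0.2878, 0.0891]
orientation: [-180.0, -0.0, 5.8]
force: [0.1, 0.8, -1.7]
opening: 0.0213
```

Emit:
{"fn": "jog_arm", "kwargs": {
  "commands": [
    [0, 0, -1, 0],
    [0, 0, -1, 0],
    [0, 0, -1, 0],
    [0, 0, -1, 0],
    [0, 0, -1, 0],
    [0, 0, -1, 0],
    [0, 0, -1, 0],
    [0, 0, -1, 0],
    [0, 0, 0, 0],
    [0, 0, 0, 0]
  ]
}}

```text
clock: 24.13
tool_pos: [0.5073, 0.2875, 0.0806]
orientation: [180.0, 0.0, 5.8]
force: [-0.6, 0.4, -1.0]
opening: 0.0215
```

Emit:
{"fn": "jog_arm", "kwargs": {
  "commands": [
    [0, 0, -1, 0],
    [0, 0, -1, 0],
    [0, 0, -1, 0],
    [0, 0, 0, 0],
    [0, 0, 0, 0],
    [0, 0, 0, 0],
    [0, 0, 0, 0],
    [0, 0, 0, 0],
    [0, 0, 0, 0],
    [0, 0, 0, 0]
  ]
}}

```text
clock: 24.97
tool_pos: [0.5076, 0.2878, 0.0786]
orientation: [-180.0, -0.1, 5.8]
force: [-1.8, -0.7, 5.8]
opening: 0.0213
```

Emit:
{"fn": "jog_arm", "kwargs": {
  "commands": [
    [-3, -0.3, -1.4, 0],
    [-3, -0.3, -1.4, 0],
    [-3, -0.3, -1.4, 0],
    [-3, -0.3, -1.4, 0],
    [-3, -0.3, -1.4, 0],
    [0, 0, 0, 0],
    [0, 0, 0, 0],
    [0, 0, 0, 0],
    [0, 0, 0, 0],
    [0, 0, 0, 0]
  ]
}}

```text
clock: 25.8
tool_pos: [0.4937, 0.2871, 0.0727]
orientation: [-179.9, -0.2, 5.8]
force: [-2.1, -0.9, 12.3]
opening: 0.0214
```

```bash
python3 snap.py i
```

```text
side 3.3333333333333335
top 3.3333333333333335
25.9 [0.4937 0.2871 0.0727] [-1.9 -0.6 11.4] 0.021409353065522586
```

View pics/side_i.png

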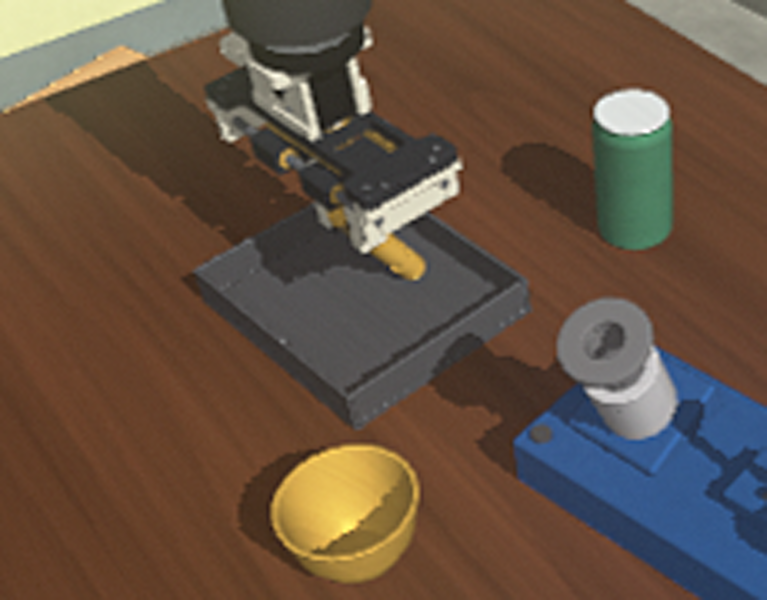

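Emit:
{"fn": "jog_arm", "kwargs": {
  "commands": [
    [-2.7, -0.3, -1.8, 0],
    [-2.7, -0.3, -1.8, 0],
    [-2.7, -0.3, -1.8, 0],
    [-2.7, -0.3, -1.8, 0],
    [-2.7, -0.3, -1.8, 0],
    [-2.4, -0.3, -2.2, 0],
    [-2.4, -0.3, -2.2, 0],
    [-2.4, -0.3, -2.2, 0],
    [-2.4, -0.3, -2.2, 0],
    [-2.4, -0.3, -2.2, 0]
  ]
}}

```text
clock: 26.73
tool_pos: [0.4672, 0.2838, 0.0519]
orientation: [-179.9, -0.1, 5.8]
force: [-3.9, 0.6, 7.6]
opening: 0.021
```

Emit:
{"fn": "jog_arm", "kwargs": {
  "commands": [
    [-2, -0.2, -2.3, 0],
    [-2, -0.2, -2.3, 0],
    [-2, -0.2, -2.3, 0],
    [-2, -0.2, -2.3, 0],
    [-2, -0.2, -2.3, 0],
    [-1.5, -0.1, -1.5, 0],
    [0, 0, 0, 0],
    [0, 0, 0, 0],
    [0, 0, 0, 0],
    [0, 0, 0, 0]
  ]
}}

```text
clock: 27.57
tool_pos: [0.4557, 0.2823, 0.0379]
orientation: [-180.0, -0.0, 5.8]
force: [-0.9, 0.5, 3.7]
opening: 0.0213
```

```bash
python3 snap.py j
```

```text
side 3.3333333333333335
top 3.3333333333333335
27.6667 [0.4556 0.2823 0.0378] [-0.1  1.8  2.5] 0.020759039836893048
```

View pics/side_j.png

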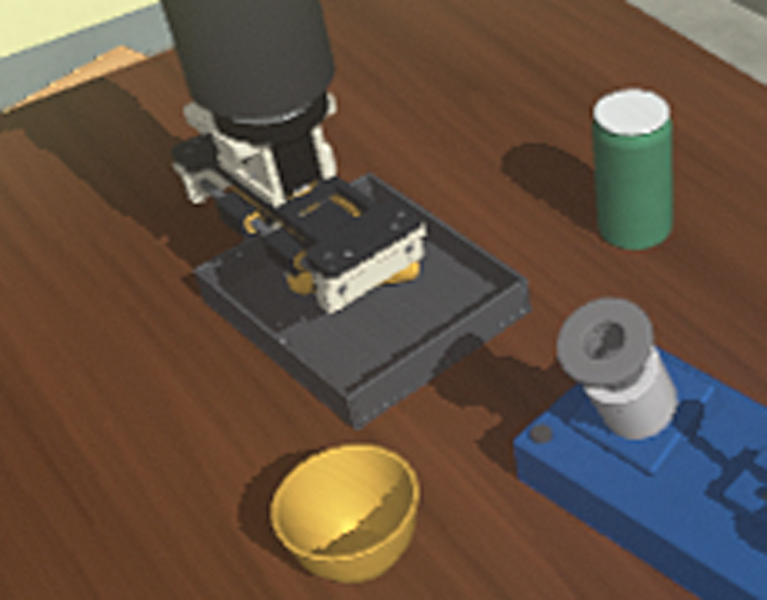

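Emit:
{"fn": "jog_arm", "kwargs": {
  "commands": [
    [-1.5, -0.1, -2.5, 0],
    [-1.5, -0.1, -2.5, 0],
    [-1.2, -0.1, -2.5, 0],
    [-1, -0.1, -2.5, 0],
    [-1, -0.1, -2.5, 0],
    [-0.8, -0.1, -2.5, 0],
    [-0.5, 0, -2.5, 0],
    [-0.3, 0, -2.5, 0],
    [0, 0, 0, 0],
    [0, 0, 0, 0]
  ]
}}

```text
clock: 28.5
tool_pos: [0.4474, 0.281, 0.0174]
orientation: [180.0, 0.0, 5.8]
force: [-1.5, 0.3, 2.5]
opening: 0.0213
```

Emit:
{"fn": "jog_arm", "kwargs": {
  "commands": [
    [0, 0, -1.5, 0],
    [0, 0, -1.5, 0],
    [0, 0, -1.5, 0],
    [0, 0, -1.5, 0],
    [0, 0, 0, 0],
    [0, 0, 0, 0],
    [0, 0, 0, 0],
    [0, 0, 0, 0],
    [0, 0, 0, 0],
    [0, 0, 0, 0]
  ]
}}

```text
clock: 29.33
tool_pos: [0.4476, 0.2814, 0.0118]
orientation: [-180.0, -0.0, 5.8]
force: [-1.9, -0.2, 1.3]
opening: 0.0209
```

Emit:
{"fn": "jog_arm", "kwargs": {
  "commands": [
    [0, 0, 0, 0],
    [0, 0, 0, 0],
    [0, 0, 0, 0],
    [0, 0, 0, 0],
    [0, 0, 0, 0],
    [0, 0, 0, 0],
    [0, 0, 0, 0],
    [0, 0, 0, 0],
    [0, 0, 0, 0],
    [0, 0, 0, 0]
  ],
  "fingers": 40
}}

```text
clock: 30.17
tool_pos: [0.4476, 0.2814, 0.0117]
orientation: [-180.0, -0.0, 5.8]
force: [-0.7, 0.4, 0.4]
opening: 0.0398
```

Emit:
{"fn": "jog_arm", "kwargs": {
  "commands": [
    [0, 0, 0, 0],
    [0, 0, 2, 0],
    [0, 0, 5, 0],
    [0, 0, 8, 0],
    [0, 0, 15, 0],
    [0, 0, 25, 0],
    [0, 0, 30, 0],
    [0, 0, 30, 0],
    [0, 0, 30, 0],
    [0, 0, 30, 0]
  ]
}}

```text
clock: 31.0
tool_pos: [0.4474, 0.2811, 0.1893]
orientation: [-180.0, -0.0, 5.8]
force: [0.0, 0.5, -0.0]
opening: 0.0398
```

Emit:
{"fn": "jog_arm", "kwargs": {
  "commands": [
    [-10, 20, 10, 0],
    [-10, 20, 10, 0],
    [-10, 20, 10, 0],
    [-10, 20, 0, 0],
    [-10, 20, 0, 0],
    [-10, 20, 0, 0],
    [-10, 20, 0, 0],
    [0, 20, 0, 0],
    [0, 20, 0, 0],
    [0, 20, 0, 0]
  ]
}}

```text
clock: 31.83
tool_pos: [0.3772, 0.4823, 0.2179]
orientation: [-179.9, -0.0, 5.8]
force: [0.0, 0.6, 0.1]
opening: 0.0402
```

```bash
python3 - <<'E'
from h import *
from plant import snapshot,get_obs
for n in("side","top"):
    s=snapshot(n); pickle.dump(s,open(f"{n}_k.pkl","wb")); cv2.imwrite(f"pics/{n}_k.png",s["image"][:,:,::-1])
o=get_obs(); print(o["clock"],o["tool_pos"],o["force"])
E
```

```text
31.9333 [0.37734402 0.48353429 0.2170012 ] [-0.43608013 -0.33445117 -0.18589354]
```

View pics/top_k.png

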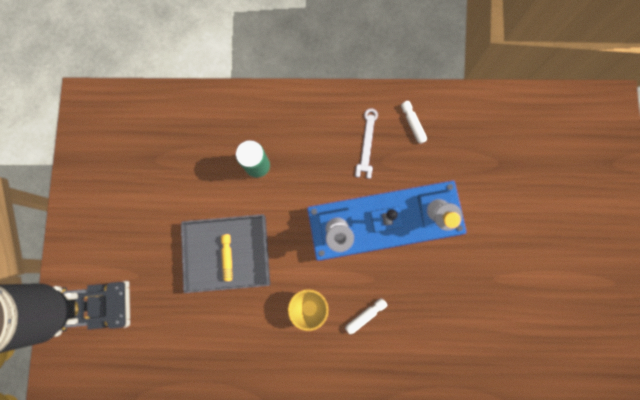

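View pics/side_k.png

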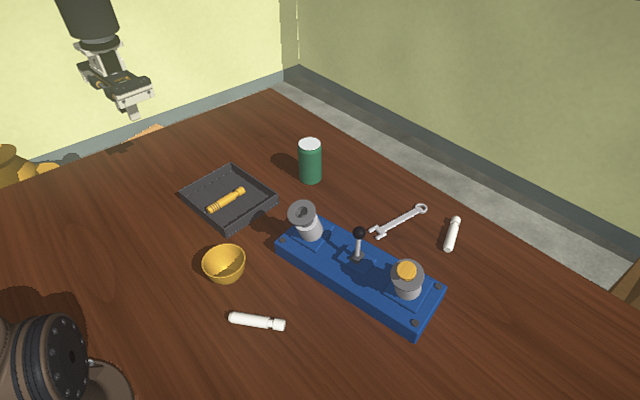

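The silencer lies flat in the tray (top 226,257; side 226,199). The lever is upright and nothing else has moved. I'll wait briefly to confirm it is at rest, then hand in.

Emit:
{"fn": "jog_arm", "kwargs": {
  "commands": [
    [0, 0, 0, 0],
    [0, 0, 0, 0],
    [0, 0, 0, 0],
    [0, 0, 0, 0],
    [0, 0, 0, 0],
    [0, 0, 0, 0],
    [0, 0, 0, 0],
    [0, 0, 0, 0],
    [0, 0, 0, 0],
    [0, 0, 0, 0]
  ]
}}

```text
clock: 32.77
tool_pos: [0.3775, 0.4813, 0.2167]
orientation: [180.0, 0.0, 5.8]
force: [-0.6, 1.0, 0.2]
opening: 0.04
```

```bash
python3 - <<'E'
from h import *
from plant import snapshot,close_job,get_obs
def c(s):
    m=cv2.inRange(cv2.cvtColor(s["image"],cv2.COLOR_RGB2HSV),(18,150,110),(30,255,255))
    n,l,st,ce=cv2.connectedComponentsWithStats(m); return [ce[i].round(1).tolist() for i in range(1,n) if st[i][4]>60]
a=pickle.load(open("top_k.pkl","rb")); b=snapshot("top"); print(c(a)); print(c(b)); print(onz(b,(226.5,257),.015)); print(get_obs()["force"])
print(close_job())
E
```

```text
[[450.5, 219.1], [224.1, 251.8], [307.6, 309.7], [4.5, 356.1]]
[[450.5, 219.0], [224.0, 251.8], [307.6, 309.7], [4.2, 356.5]]
[0.48063465 0.28517391 0.015     ]
[0.03810574 0.20501777 0.43646125]
the job is handed in; nothing more can be done
None
```

The silencer is out of the left port and lying in the tray, and the job is handed in at about 33 s of the 61 s allowed. `close_job` gives no verdict, so this rests on my own checks.

- **Venting:** I pushed the lever over to its left stop, about 8 N at the fingers, and held it there for over 1.5 s. It sprang back upright.
- **Release and draw:** I pressed the left collar to its stop at about 18 N, gripped the silencer and drew it out along the 20° axis. The pull peaked at about 8 N by the wrist readings, and nothing suggested the jaws were still locked.
- **Setting down:** I lowered it until the foot touched the tray floor while still held (about 6 N). I then tilted it down until it was nearly flat before opening the fingers.

**Last checks:**
- The silencer is at (0.481, 0.285) m, about 8 mm from the tray centre. It moved no more than 0.1 pixel between two pictures about a second apart.
- The lever is upright, and the fingers are clear and unloaded.
- By eye in the last pictures, the plug, bowl, tin and spanner have not moved. The plug and bowl also measured within 0.1 pixel of their starting position in the top view.
- No check failed or disagreed.

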